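# Tighten the casting clamp with the long T-key

### The job

Take the red T-key out of its stand, lower it down the deep bore of the big six-lugged casting with its bar in line with the two black marks, so that it goes fully down over the square clamp stem at the bottom, then turn it clockwise (seen from above) until the bar points at the green marks. Let go and leave the key standing upright on the stem; leave the blue key standing where it is.

Things in the scene. Friction and masses are not known exactly. Their poses are not given: they have to be found in the camera images.
- red_key_grip (a point): Centre of the wanted T-key's red bar (mm: 100 long = y, 18 wide = x, 22 high = z up), 165 above the key's lower end. Round 14 shaft below it; at the lower end a 36 square block 48 high with a 26 square socket 40 deep, open down, sides along and across the bar. 0.4 kg. Stands upright and loose in one of two open cups (inside 60, rim 50 above the table, floor 8) of the black stand.
- blue_key_grip (a point): Centre of the blue bar of the other T-key, a bystander in the stand's other cup, 130 mm from the red one (they may swap cups): same bar and height, but a solid round foot without a socket. Leave it standing there.
- stem_tip (a point): Tip of the brass stem in the upright bore of the big fixed six-lugged casting (mm); z up, x and y square to its sides, turning with it. Stem 21 square from the bore's floor (39 below the tip) to 12 below the tip, then a cone. Bore 60 across, with a funnel 90 wide at the flat rim (128 across), 76 above the tip, 130 above the table. A key fully down has its bar centre 126 above the tip.
- clamp (a joint): Turn of the stem in rad: 0 open (always at the start, its y then along the two black marks on the rim), growing clockwise seen from above to a stop at 1.13; tight from 0.7. Green marks are 75 degrees clockwise of the black ones. The key has 16 degrees of slack on the stem each way. About 0.12 N m of friction; stays where it is left.
Things that resemble listed ones, but are neither listed nor needed, are in the scene too. There is more than one size of the part that bears red_key_grip; the job needs the largest.

How it is judged:
By the outcome, as a careful person would: the job done as asked, in the order asked, and still so for the second after the job is handed in, with the robot touching nothing.
It also fails if it takes over 48 s, if anything falls off the work surface, if the arm or the gripper's body presses on something with over 40 N, if the wrist force passes 120 N, or if a joint passes its speed limit or range.

### The arm

A 6-joint arm with a two-finger parallel gripper is mounted at the origin on the work surface. World frame = base frame: x ahead of the robot, y to its left, z up, the work surface at z = 0. Lengths are in m, angles in rad, forces in N, time in s.
With the tool pointing down it reaches from about 0.375 to 0.925 m from the base axis. Payload 5.7 kg.
Tool frame: the origin (TCP) lies midway between the tips of the shut fingers; the grasp point (between the pads) lies 19 mm behind it; z points along the fingers, y is the line along which they close (so a half turn about z gives the same grasp; the last joint's range is limited). The gripper opens to 85 mm and grips with 20 to 120 N. Pads are 22 mm wide; open, the fingers measure 114 mm over their backs; the gripper's body (76 mm by 85 mm) begins 54 mm behind the grasp point. The pads swing forward as they close: fully open they stand 13 mm farther back than shut.
Start: joints at [-1.255, 0.359, 1.51, -0, 1.272, -0.115], TCP at [0.251, -0.545, 0.231] pointing down, gripper open.
Joint ranges: [-2.97, 2.97], [-1.01, 2.36], [0.21, 2.38], [-0.96, 4.11], [0.2, 2.71], [-2.98, 2.98]. Speed limits (rad/s): [2.39, 2.39, 3.14, 3.14, 3.14, 3.14].

### API

Orientations are given as a unit quaternion [w, x, y, z].
In Python, from cell import monitor, optics, bot gives the robot as it stands.
- The arm moves only by the shell command python3 -m creep 'ROWS' [FORCE]. ROWS is JSON, a list of rows, each an object with "translation": the shift along the tool's x, y, z in units of 50 mm (1.0 is 50 mm), a list of three; "dr": the turn, a rotation vector about the tool's x, y, z in units of 5 degrees (1.0 is 5 degrees), a list of three; "jaw": the finger opening in mm, from 0 to 85.4. In form: [{"translation": [tx, ty, tz], "dr": [ax, ay, az], "jaw": jaw}, ...]. A call has 1 to 8 rows; each row shifts and turns the commanded pose from where the row before left it, along the tool's axes as they then stand; what a row does not reach is not made up. A row lasts 1/8 s, in which the tool goes at most 62.5 mm and 10.7 degrees, less where a joint would pass 70% of its speed; a pose out of reach is approached as far as the arm can. A call is refused whole if a number of a shift passes 1 or a number of a turn 1, either way. A call with a gripper value outside its range is refused whole. The fingers move at their own pace and stop on an object; FORCE is the grip in N (left out, the last holds). Time passes only in rows, so rows that do not move let the fingers close. It gives the time, the measured TCP pose, the force, the opening and the grip force at its end, in the units of the state.
- monitor.get_state(): the state, without advancing time (a new reading comes with each control period).
- optics.read_camera(name): name is "side" or "top"; returns a dict with "color" (384x512x3 uint8, red, green, blue), "fx", "fy", "cx", "cy" (pixels), "camera_from_world" (4x4, takes a point from world to camera coordinates). Camera axes: x right, y up, looking along -z (the intrinsics and any distortion apply to the point x, -y, -z); pixel columns grow to the right and rows downward; lengths in m; the calibration is good to about 2 mm. A picture is of the moment at which its call begins. There is no depth.
- bot.hand_in(): hands the job in; it is judged then, once.
The state is a dict: "t": time; "joint_pos": joint angles; "joint_velocities": joint speeds; "effort": joint torques, N m; "eef_pos": TCP position; "ee_rot": TCP orientation; "contact_force": force on the tool from outside, world axes, zero at the start; "ft_torque": the same for the moment, N m; "grip_width": finger opening in m; "grip_force": force on a finger pad.
Only numpy, scipy, OpenCV 4.12 (cv2) and the standard library are available. Lean on these libraries where they do the work, as an engineer would, in place of code of your own. Each camera call takes 0.05 s, during which the arm holds its last target. There are 200 camera calls.

## Working session

There is one attempt and no reset: what is moved stays moved. The work goes in short steps, Python scripts to look and compute and a shell command to move; the robot and the scene stay as the last step left them, time stands still between calls to the robot, and variables do not carry over. Pictures are saved under pics/ and viewed, at most 10 in all, crops included, and the job is handed in when it is done.

```bash
ls; mkdir -p pics; cat > h.py <<'E'
import numpy as np, cv2
from cell import monitor, optics, bot
def proj(c,P):
    M=np.array(c["camera_from_world"]);p=M[:3,:3]@np.array(P)+M[:3,3]
    return np.array([c["cx"]+c["fx"]*p[0]/-p[2],c["cy"]+c["fy"]*-p[1]/-p[2]])
def ray(c,u,v):
    M=np.array(c["camera_from_world"]);d=np.array([(u-c["cx"])/c["fx"],-(v-c["cy"])/c["fy"],-1])
    R=M[:3,:3];return -R.T@M[:3,3], R.T@d/np.linalg.norm(d)
def plane(c,u,v,z):
    o,d=ray(c,u,v);return o+d*(z-o[2])/d[2]
def tri(r1,r2):
    (o1,d1),(o2,d2)=r1,r2
    A=np.stack([d1,-d2],1);s=np.linalg.lstsq(A,o2-o1,rcond=None)[0]
    a=o1+s[0]*d1;b=o2+s[1]*d2;return (a+b)/2,np.linalg.norm(a-b)
E
python3 - <<'E'
from h import *
import pickle
for n in("top","side"):
    c=optics.read_camera(n);pickle.dump(c,open(n+".pkl","wb"))
    print({k:v for k,v in c.items() if k!="color"})
    cv2.imwrite(f"pics/{n}0.png",cv2.resize(c["color"][:,:,::-1],(800,600)))
print(monitor.get_state())
E
```

```text
pics
{'fx': 467.0141970084549, 'fy': 467.0141970084549, 'cx': 258.85360121793514, 'cy': 188.12113635979858, 'camera_from_world': array([[ 0.01255896, -0.99982914, -0.01356301, -0.03008434],
       [ 0.98564413,  0.01009456,  0.16853411, -0.61545211],
       [-0.16836841, -0.01548492,  0.9856025 , -1.26192163],
       [ 0.        ,  0.        ,  0.        ,  1.        ]])}
{'fx': 351.29905199510534, 'fy': 351.29905199510534, 'cx': 249.21064398009898, 'cy': 189.27145007218175, 'camera_from_world': array([[ 0.97695146, -0.21279139,  0.0169016 , -0.57895689],
       [ 0.09658071,  0.51124477,  0.85399119, -0.13000088],
       [-0.19036282, -0.83267558,  0.52001287, -0.76150382],
       [ 0.        ,  0.        ,  0.        ,  1.        ]])}
{'t': 0.1, 'joint_pos': array([-1.25510507e+00,  3.59434595e-01,  1.51136677e+00,  8.95904766e-06,
        1.27252861e+00, -1.15091072e-01]), 'joint_velocities': array([-0.00056781, -0.00080432, -0.00291061, -0.00047923, -0.00016859,
       -0.00042209]), 'effort': array([ 2.29316865e-04, -5.28651130e+01, -2.79348922e+01, -1.36235817e-04,
        5.01924253e-03,  1.63777941e-05]), 'eef_pos': array([ 0.25034769, -0.54456414,  0.2305205 ]), 'ee_rot': array([-8.64726788e-04,  9.76892779e-01,  2.13728202e-01, -8.27219823e-05]), 'contact_force': array([ 0.51848057, -0.4997381 , -0.11445515]), 'ft_torque': array([-0.01855837,  0.04882572, -0.05138886]), 'grip_force': 0.0, 'grip_width': 0.08524887271938734}
```

View pics/top0.png

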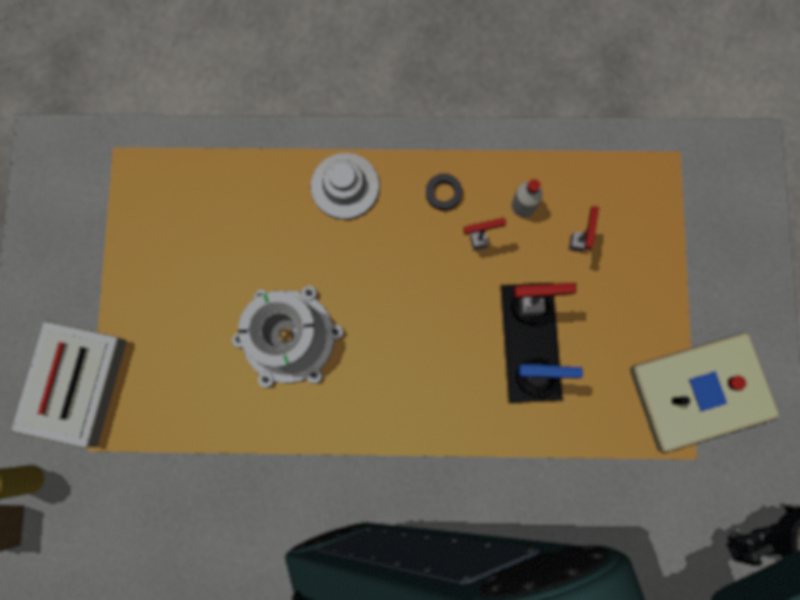

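View pics/side0.png

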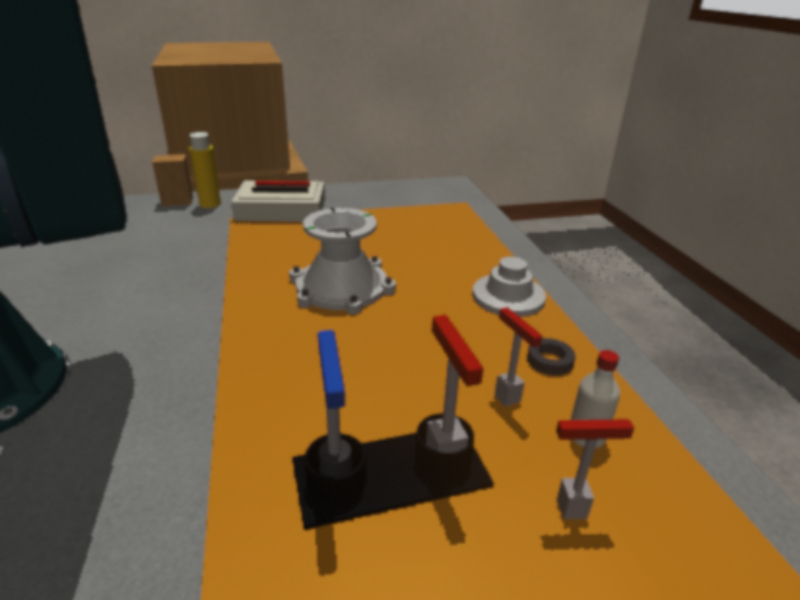

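Top view: the stand's red key has its bar at (546,290), the blue one at (550,371). Lookalikes are the small red keys at (484,226) and (592,228), the red pen at (52,380), the red bottle cap at (533,186) and the red knob at (737,383). The casting is at (287,335), with the white stepped part at (343,185) as a decoy. I choose the red key in the stand and check it in a crop.

```bash
python3 - <<'E'
from h import *
import pickle
T=pickle.load(open("top.pkl","rb"));S=pickle.load(open("side.pkl","rb"))
def mask(c,col):
    h=cv2.cvtColor(c["color"],cv2.COLOR_RGB2HSV);H,s,v=cv2.split(h)
    if col=="r": m=((H<6)|(H>172))&(s>140)&(v>60)
    elif col=="b": m=(H>105)&(H<130)&(s>120)&(v>50)
    else: m=(H>45)&(H<85)&(s>70)&(v>50)
    return m.astype(np.uint8)
for n,c in(("T",T),("S",S)):
  for col in "rbg":
    k,l,st,ce=cv2.connectedComponentsWithStats(mask(c,col))
    for i in range(1,k):
        if st[i,4]>4:
            ys,xs=np.where(l==i);r=cv2.minAreaRect(np.stack([xs,ys],1).astype(np.float32))
            print(n,col,st[i],ce[i].round(1),[np.round(q,1) for q in r])
def crop(c,x0,y0,w,h,W,H):return cv2.resize(c["color"][y0:y0+h,x0:x0+w,::-1],(W,H),interpolation=cv2.INTER_CUBIC)
a=crop(T,145,180,80,70,400,350);b=crop(S,185,125,70,75,400,350)
d=crop(T,315,170,70,90,400,250)
e=crop(S,185,195,140,140,400,250)
cv2.imwrite("pics/c1.png",np.vstack([np.hstack([a,b]),np.hstack([d,e])]))
E
```

```text
T r [338 116   7   7  41] [341.  118.8] [array([341., 119.]), array([6., 6.]), np.float64(90.0)]
T r [375 133   8  26 109] [378.1 146. ] [array([377.9, 145.5]), array([ 4.8, 25.6]), np.float64(8.1)]
T r [297 140  26   9 102] [309.4 144.3] [array([309.6, 144.6]), array([ 4.4, 25.7]), np.float64(77.5)]
T r [329 182  39   9 261] [347.2 185.2] [array([348., 185.]), array([ 7.6, 38.3]), np.float64(85.6)]
T r [ 25 220  16  44 127] [ 32.6 241.5] [array([ 32.6, 241.7]), array([ 2.8, 45.2]), np.float64(16.5)]
T r [467 241  10   8  65] [471.5 244.6] [array([471.5, 244.5]), array([7., 9.]), np.float64(90.0)]
T b [332 233  40   9 305] [349.7 237.1] [array([351.5, 237. ]), array([ 8., 39.]), np.float64(90.0)]
T b [442 239  22  23 341] [452.7 250. ] [array([452.7, 249.9]), array([20.6, 16.4]), np.float64(71.6)]
T g [169 188   2   5   8] [169.5 190. ] [array([169.5, 190. ]), array([4., 1.]), np.float64(90.0)]
T g [182 228   3   5  10] [182.9 230. ] [array([182.9, 230.1]), array([4.4, 1.6]), np.float64(71.6)]
S r [164 116  34   3 100] [180.5 117. ] [array([180.5, 117. ]), array([ 2., 33.]), np.float64(90.0)]
S r [320 197  26  25 226] [333.3 208.8] [array([333., 209.]), array([32.5,  8.5]), np.float64(45.0)]
S r [278 202  30  43 394] [293.1 221.9] [array([293.6, 221.8]), array([47.1, 10.9]), np.float64(59.7)]
S r [384 224  12  13 125] [388.9 230. ] [array([389.5, 230. ]), array([12., 11.]), np.float64(90.0)]
S r [358 268  47  13 492] [380.6 273.7] [array([381., 274.]), array([12., 46.]), np.float64(90.0)]
S b [204 212  16  49 492] [211.5 235.9] [array([211.4, 235.8]), array([48.7, 11. ]), np.float64(80.5)]
```

View pics/c1.png

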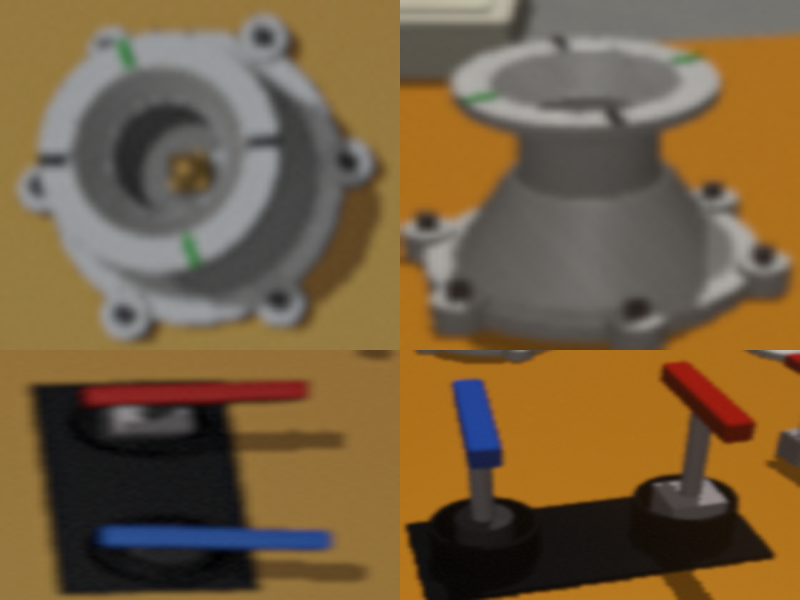

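Crop: the red key in the stand has a large square block and matches the description. Casting marks: black top-view px (155.4,212) and (197.6,208.4), green at (169.5,190) and (183,230). Brass stem at crop (187,172). Next I triangulate.

```bash
cat >> h.py <<'E'
def mask(c,col):
    H,s,v=cv2.split(cv2.cvtColor(c["color"],cv2.COLOR_RGB2HSV))
    m=((H<6)|(H>172))&(s>140)&(v>60) if col=="r" else (H>105)&(H<130)&(s>120)&(v>50)
    return m.astype(np.uint8)
def bar(c,col,guess,minv=0):
    k,l,st,ce=cv2.connectedComponentsWithStats(mask(c,col)*(c["color"].max(2)>minv).astype(np.uint8))
    i=1+np.argmin(np.linalg.norm(ce[1:]-guess,axis=1)+100*(st[1:,4]<40))
    ys,xs=np.where(l==i);p=np.stack([xs,ys],1).astype(float);m=p.mean(0)
    d=np.linalg.svd(p-m,full_matrices=False)[2][0];q=(p-m)@d
    return m,m+d*q.min(),m+d*q.max(),len(p),c["color"][ys,xs].max(1)
E
python3 - <<'E'
from h import *
import pickle
T=pickle.load(open("top.pkl","rb"));S=pickle.load(open("side.pkl","rb"))
g=lambda a,b:print(a,*[np.round(x,4) for x in b])
for n,t,s in(("blk1",(155,211.6),(212.6,133.8)),("blk2",(197.2,208),(222.2,149.7)),("gr1",(169.5,190),(234.5,137.5)),("gr2",(183,230),(198.3,145.6))):
    g(n,tri(ray(T,*t),ray(S,*s)))
    print(plane(T,*t,.13).round(4),plane(S,*s,.13).round(4))
B=[plane(T,*t,.13) for t in((155,211.6),(197.2,208),(169.5,190),(183,230))]
g("c",[(B[0]+B[1])/2,(B[2]+B[3])/2]);d=B[1]-B[0];e=B[3]-B[2]
print("ang",np.degrees([np.arctan2(d[1],d[0]),np.arctan2(e[1],e[0])]),np.linalg.norm(d),np.linalg.norm(e))
print("stem",plane(T,181.9,213.9,.054))
for col,gt,gs in(("r",(347,185),(293,222)),("b",(350,237),(211.5,236))):
    t=bar(T,col,gt);s=bar(S,col,gs)
    print(np.percentile(t[4],[5,25,50,75,95]),np.percentile(s[4],[5,25,50,75,95]))
    print(np.histogram(s[4],10))
    g("c",tri(ray(T,*t[0]),ray(S,*s[0])))
    s2=bar(S,col,gs,np.percentile(s[4],50)*.85)
    print("top",s2[3],s[3]);g("ctop",tri(ray(T,*t[0]),ray(S,*s2[0])))
    for a in(1,2):
        for b in(1,2): g((a,b),tri(ray(T,*t[a]),ray(S,*s[b])))
    for a in(0,1,2): print(plane(T,*t[a],.184).round(4),plane(S,*s2[a],.184).round(4))
# extents of red component rows/cols (top)
t=bar(T,"r",(347,185));print(np.array(t[:3]).round(1))
E
```

```text
blk1 [0.5373 0.2484 0.1283] 0.0002
[0.537 0.248 0.13 ] [0.537  0.2444 0.13  ]
blk2 [0.5482 0.1374 0.1284] 0.0005
[0.5477 0.1372 0.13  ] [0.548  0.1341 0.13  ]
gr1 [0.5949 0.2129 0.1276] 0.0008
[0.595  0.2124 0.13  ] [0.5935 0.2074 0.13  ]
gr2 [0.4897 0.1725 0.1291] 0.0002
[0.4895 0.1723 0.13  ] [0.4897 0.1705 0.13  ]
c [0.5424 0.1926 0.13  ] [0.5422 0.1923 0.13  ]
ang [ -84.4677868  -159.18566554] 0.11135887202150578 0.11279430342004881
stem [0.54027941 0.19064365 0.054     ]
[ 82. 113. 129. 134. 136.] [ 76. 127. 153. 155. 155.]
(array([ 30,  13,  14,  12,  12,  15,  16,  14,  25, 243]), array([ 72. ,  80.4,  88.8,  97.2, 105.6, 114. , 122.4, 130.8, 139.2,
       147.6, 156. ]))
c [ 0.6073 -0.2508  0.1703] 0.0037
top 282 394
ctop [ 0.6065 -0.2499  0.175 ] 0.0036
(1, 1) [ 0.6009 -0.2025  0.179 ] 0.0001
(1, 2) [ 0.6329 -0.2188  0.096 ] 0.0352
(2, 1) [ 0.585  -0.2839  0.2364] 0.0237
(2, 2) [ 0.611  -0.3019  0.1695] 0.0041
[ 0.6031 -0.2479  0.184 ] [ 0.6038 -0.2614  0.184 ]
[ 0.6    -0.2018  0.184 ] [ 0.599  -0.2091  0.184 ]
[ 0.6064 -0.2981  0.184 ] [ 0.6078 -0.3053  0.184 ]
[ 64. 106. 134. 140. 141.] [ 65.   124.75 149.   151.   152.  ]
(array([ 68,   7,   3,   9,   7,  11,  22,  27,  53, 285]), array([ 61. ,  70.2,  79.4,  88.6,  97.8, 107. , 116.2, 125.4, 134.6,
       143.8, 153. ]))
c [ 0.4735 -0.2549  0.1653] 0.0003
top 364 492
ctop [ 0.4733 -0.2535  0.1732] 0.0002
(1, 1) [ 0.4739 -0.2082  0.1795] 0.0001
(1, 2) [ 0.4804 -0.2217  0.0836] 0.0001
(2, 1) [ 0.4672 -0.2921  0.2382] 0.0006
(2, 2) [ 0.472  -0.3088  0.164 ] 0.0008
[ 0.4724 -0.2515  0.184 ] [ 0.4721 -0.2672  0.184 ]
[ 0.4736 -0.2076  0.184 ] [ 0.4736 -0.2145  0.184 ]
[ 0.471  -0.3043  0.184 ] [ 0.4709 -0.3098  0.184 ]
[[347.2 185.2]
 [328.9 186.2]
 [367.1 184.1]]
```

Measurements against the text: bar centre about 0.174 high (nominal 0.173), rim 0.128 (0.130), and the green marks 74.7° clockwise of the black ones (75°). All consistent. First move is to turn the tool to yaw 94°, with tool x along the bar.

```bash
python3 -m creep '[{"translation":[0,0,0],"dr":[0,0,-1],"jaw":75},{"translation":[0,0,0],"dr":[0,0,-1],"jaw":75},{"translation":[0,0,0],"dr":[0,0,-1],"jaw":75},{"translation":[0,0,0],"dr":[0,0,-1],"jaw":75},{"translation":[0,0,0],"dr":[0,0,-1],"jaw":75},{"translation":[0,0,0],"dr":[0,0,-1],"jaw":75},{"translation":[0,0,0],"dr":[0,0,-1],"jaw":75},{"translation":[0,0,0],"dr":[0,0,-1],"jaw":75}]'
python3 -m creep '[{"translation":[0,0,0],"dr":[0,0,-1],"jaw":75},{"translation":[0,0,0],"dr":[0,0,-1],"jaw":75},{"translation":[0,0,0],"dr":[0,0,-1],"jaw":75},{"translation":[0,0,0],"dr":[0,0,-1],"jaw":75},{"translation":[0,0,0],"dr":[0,0,-1],"jaw":75},{"translation":[0,0,0],"dr":[0,0,-0.86],"jaw":75}]'
cat >> h.py <<'E'
from scipy.spatial.transform import Rotation as Ro
def go(target,yaw=None):
    s=monitor.get_state();q=s["ee_rot"];R=Ro.from_quat([q[1],q[2],q[3],q[0]]).as_matrix()
    y=np.degrees(np.arctan2(R[1,0],R[0,0]))
    print("t",round(s["t"],2),"tcp",s["eef_pos"].round(4),"yaw",round(y,2),"tilt",R[:2,2].round(4),"F",s["contact_force"].round(1),"M",s["ft_torque"].round(2),"w",round(s["grip_width"]*1e3,1),"gf",round(s["grip_force"],1),"j6",round(s["joint_pos"][5],2))
    print("units",(R.T@(np.array(target)-s["eef_pos"])/.05).round(3), "drz",None if yaw is None else round((y-yaw)/5,3))
E
python3 -c "
from h import *
go([.605,-.251,.231],94)"
```

```text
t: 1.1
eef_pos: [0.2504, -0.5448, 0.2307]
ee_rot: [-0.001, 0.844, 0.536, 0.0]
contact_force: [1.2, 0.2, -0.6]
grip_width: 0.0751
grip_force: 0.0
t: 1.85
eef_pos: [0.2504, -0.5448, 0.2308]
ee_rot: [-0.0, 0.681, 0.732, 0.0]
contact_force: [-0.3, -0.4, -0.2]
grip_width: 0.0749
grip_force: 0.0
t 1.85 tcp [ 0.2504 -0.5448  0.2308] yaw 94.13 tilt [-0.0004  0.0011] F [-0.3 -0.4 -0.2] M [0.02 0.03 0.01] w 74.9 gf 0.0 j6 -1.33
units [ 5.349e+00  7.497e+00 -1.000e-03] drz 0.027
```

```bash
python3 -m creep '[{"translation":[0.67,0.94,0],"dr":[0,0,0],"jaw":70},{"translation":[0.67,0.94,0],"dr":[0,0,0],"jaw":70},{"translation":[0.67,0.94,0],"dr":[0,0,0],"jaw":70},{"translation":[0.67,0.94,0],"dr":[0,0,0],"jaw":70},{"translation":[0.67,0.94,0],"dr":[0,0,0],"jaw":70},{"translation":[0.67,0.94,0],"dr":[0,0,0],"jaw":70},{"translation":[0.67,0.94,0],"dr":[0,0,0],"jaw":70},{"translation":[0.66,0.92,0],"dr":[0,0,0],"jaw":70}]'
python3 -m creep '[{"translation":[0,0,0],"dr":[0,0,0],"jaw":70},{"translation":[0,0,0],"dr":[0,0,0],"jaw":70}]' >/dev/null
python3 - <<'E'
from h import *
go([.605,-.251,.152],94)
c=optics.read_camera("side");cv2.imwrite("pics/s1.png",cv2.resize(c["color"][120:320,150:400,::-1],(750,600)))
E
```

```text
t: 2.85
eef_pos: [0.6072, -0.2507, 0.2309]
ee_rot: [-0.0, 0.682, 0.731, -0.0]
contact_force: [0.4, -1.2, -1.3]
grip_width: 0.0701
grip_force: 0.0
t 3.1 tcp [ 0.6054 -0.2521  0.2306] yaw 94.03 tilt [-0.0017  0.0002] F [-0.9  0.3  0.2] M [-0.02 -0.05 -0.01] w 70.1 gf 0.0 j6 -0.57
units [ 0.023 -0.003  1.573] drz 0.006
```

View pics/s1.png

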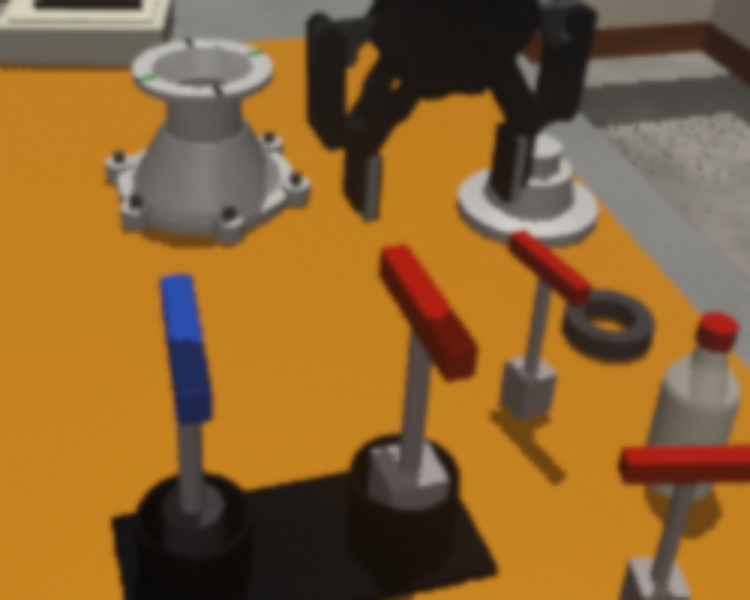

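The open fingers, tips at crop (362,215) and (508,195), hang above and either side of the red bar at (428,305). They are in shadow over the bar and consistent with the plan. Now down and grip.

```bash
python3 -m creep '[{"translation":[0,0,0.5],"dr":[0,0,0],"jaw":70},{"translation":[0,0,0.5],"dr":[0,0,0],"jaw":70},{"translation":[0,0,0.4],"dr":[0,0,0],"jaw":70},{"translation":[0,0,0.17],"dr":[0,0,0],"jaw":70},{"translation":[0,0,0],"dr":[0,0,0],"jaw":70},{"translation":[0,0,0],"dr":[0,0,0],"jaw":10},{"translation":[0,0,0],"dr":[0,0,0],"jaw":10},{"translation":[0,0,0],"dr":[0,0,0],"jaw":10}]' 60
python3 -m creep '[{"translation":[0,0,0],"dr":[0,0,0],"jaw":10},{"translation":[0,0,0],"dr":[0,0,0],"jaw":10},{"translation":[0,0,0],"dr":[0,0,0],"jaw":10}]'
python3 - <<'E'
from h import *
go([.605,-.251,.315],95.5)
E
```

```text
t: 4.15
eef_pos: [0.6063, -0.2524, 0.1536]
ee_rot: [0.0, 0.682, 0.731, 0.0]
contact_force: [-0.4, -0.3, 3.5]
grip_width: 0.017
grip_force: 58.4
t: 4.53
eef_pos: [0.6061, -0.2524, 0.1536]
ee_rot: [0.0, 0.682, 0.731, -0.0]
contact_force: [-2.6, 0.7, 6.2]
grip_width: 0.0172
grip_force: 59.2
t 4.53 tcp [ 0.6061 -0.2524  0.1536] yaw 93.99 tilt [ 0.0002 -0.0005] F [-2.6  0.7  6.2] M [ 0.07  0.5  -0.02] w 17.2 gf 59.2 j6 -0.57
units [ 0.028 -0.019 -3.228] drz -0.301
```

```bash
python3 -m creep '[{"translation":[0,0,-0.4],"dr":[0,0,0],"jaw":10},{"translation":[0,0,-0.5],"dr":[0,0,0],"jaw":10},{"translation":[0,0,-0.5],"dr":[0,0,0],"jaw":10},{"translation":[0,0,-0.5],"dr":[0,0,0],"jaw":10},{"translation":[0,0,-0.5],"dr":[0,0,-0.3],"jaw":10},{"translation":[0,0,-0.5],"dr":[0,0,0],"jaw":10},{"translation":[0,0,-0.4],"dr":[0,0,0],"jaw":10},{"translation":[0,0,0],"dr":[0,0,0],"jaw":10}]'
python3 - <<'E'
from h import *
go([.5425,.1925,.319],95.5)
for n in("top","side"):
    c=optics.read_camera(n);g=monitor.get_state()["eef_pos"]
    u,v=proj(c,g-[0,0,.05]).astype(int);u=min(max(u,65),446);v=min(max(v,65),318)
    a=cv2.resize(c["color"][v-65:v+65,u-65:u+65,::-1],(400,400),interpolation=cv2.INTER_CUBIC)
    I=a if n=="top" else np.hstack([I,a]); print(n,u-65,v-65)
cv2.imwrite("pics/l1.png",I)
E
```

```text
t: 5.52
eef_pos: [0.6068, -0.2525, 0.3187]
ee_rot: [0.001, 0.672, 0.74, 0.0]
contact_force: [0.3, -0.4, -4.0]
grip_width: 0.0175
grip_force: 59.2
t 5.53 tcp [ 0.6068 -0.2525  0.3187] yaw 95.49 tilt [ 0.0022 -0.0009] F [ 0.3 -0.4 -4. ] M [-0.07 -0.03 -0.04] w 17.5 gf 59.2 j6 -0.6
units [ 8.982 -0.428 -0.017] drz -0.002
top 290 112
side 231 106
```

View pics/l1.png

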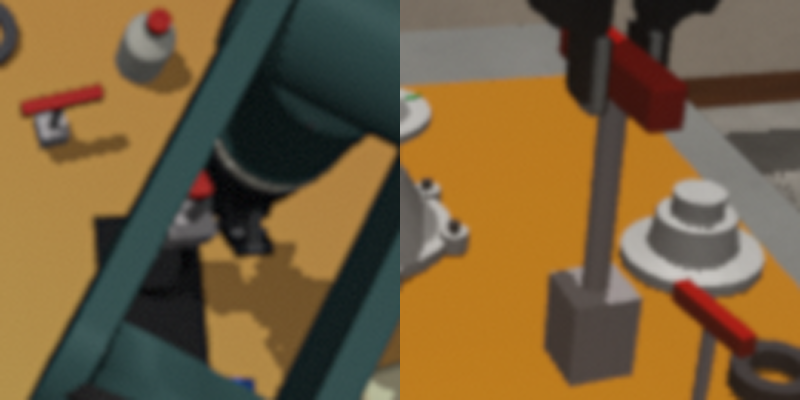

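The key hangs upright and square in the fingers; block bottom corner at crop (572,385), bar's near end at (665,110). Next I check the along-bar and vertical offset against the predicted corners in the side view.

```bash
python3 - <<'E'
from h import *
from scipy.optimize import least_squares
c=optics.read_camera("side");s=monitor.get_state();q=s["ee_rot"];R=Ro.from_quat([q[1],q[2],q[3],q[0]]).as_matrix()
obs=np.array([(547,348),(572,385),(633,373),(549,277),(640,303)],float);obs=(obs-[400,0])/3.077+[231,106]-.3
# tool x ~ +world y; -y end nearer camera. corners (tool x, tool y(+world x), up from low end)
f=lambda o:np.array([proj(c,s["eef_pos"]+R@np.array([a+o[0],b+o[1],-.019+.165-h+o[2]])) for a,b,h in((-.018,-.018,0),(-.018,.018,0),(.018,.018,0),(-.018,-.018,.048),(.018,.018,.048))])
for sg in(1,-1):
  P=[(sg*a,b,h) for a,b,h in((.018,-.018,0),(-.018,-.018,0),(-.018,.018,0),(.018,-.018,.048),(-.018,.018,.048))]
  f=lambda o:np.array([proj(c,s["eef_pos"]+R@np.array([a+o[0],b+o[1],-.019+.165-h+o[2]])) for a,b,h in P])
  print(sg,(f(np.zeros(3))-obs).round(1).tolist())
r=least_squares(lambda o:(f(np.r_[o])-obs).ravel(),np.zeros(3)) if 0 else None
m=bar(c,"r",proj(c,s["eef_pos"]-[0,.05,-.019]));print(np.round(m[:3],1),m[3])
for a in(.05,-.05): print(proj(c,s["eef_pos"]+R@np.array([a,0,-.019])))
E
```

```text
1 [[-1.9, -0.5], [-1.7, 0.3], [-1.0, 0.3], [-0.8, -1.7], [-0.1, -1.7]]
-1 [[6.4, 12.3], [-10.0, -12.6], [-10.2, -12.2], [8.0, 10.4], [-9.8, -13.4]]
[[309.9 133.4]
 [296.6 116.1]
 [320.2 146.8]] 485
[286.36768461 116.25071067]
[316.7172624  142.09680325]
```

Observed minus predicted is about 1 px, within the known 2 mm-class calibration bias between the cameras (the side view reads y about 3 mm low on the rim too). I treat the key as centred. Carry it over the bore to (0.542, 0.192).

```bash
python3 -m creep '[{"translation":[0.4,-0.02,0],"dr":[0,0,0],"jaw":10},{"translation":[0.7,-0.04,0],"dr":[0,0,0],"jaw":10},{"translation":[0.7,-0.04,0],"dr":[0,0,0],"jaw":10},{"translation":[0.7,-0.04,0],"dr":[0,0,0],"jaw":10},{"translation":[0.7,-0.04,0],"dr":[0,0,0],"jaw":10},{"translation":[0.7,-0.04,0],"dr":[0,0,0],"jaw":10},{"translation":[0.7,-0.04,0],"dr":[0,0,0],"jaw":10},{"translation":[0.7,-0.04,0],"dr":[0,0,0],"jaw":10}]' >/dev/null
python3 -m creep '[{"translation":[0.7,-0.04,0],"dr":[0,0,0],"jaw":10},{"translation":[0.7,-0.04,0],"dr":[0,0,0],"jaw":10},{"translation":[0.7,-0.04,0],"dr":[0,0,0],"jaw":10},{"translation":[0.7,-0.02,0],"dr":[0,0,0],"jaw":10},{"translation":[0.5,0,0],"dr":[0,0,0],"jaw":10},{"translation":[0.3,0,0],"dr":[0,0,0],"jaw":10},{"translation":[0.3,0,0],"dr":[0,0,0],"jaw":10},{"translation":[0.2,0,0],"dr":[0,0,0],"jaw":10}]' >/dev/null
python3 -m creep '[{"translation":[0,0,0],"dr":[0,0,0],"jaw":10},{"translation":[0,0,0],"dr":[0,0,0],"jaw":10}]'
python3 - <<'E'
from h import *
go([.542,.192,.319],95.5)
for n in("top","side"):
    c=optics.read_camera(n);g=monitor.get_state()["eef_pos"]
    u,v=proj(c,[.542,.192,.2]).astype(int)
    a=cv2.resize(c["color"][v-50:v+50,u-50:u+50,::-1],(400,400),interpolation=cv2.INTER_CUBIC)
    I=a if n=="top" else np.hstack([I,a]); print(n,u-50,v-50)
cv2.imwrite("pics/l2.png",I)
E
```

```text
t: 7.92
eef_pos: [0.5394, 0.2129, 0.3178]
ee_rot: [0.0, 0.673, 0.74, -0.0]
contact_force: [0.3, -0.2, -3.9]
grip_width: 0.017
grip_force: 59.2
t 7.92 tcp [0.5394 0.2129 0.3178] yaw 95.46 tilt [-0.0001 -0.0004] F [ 0.3 -0.2 -3.9] M [-0.07 -0.01  0.01] w 17.0 gf 59.2 j6 0.16
units [-0.422  0.013 -0.025] drz -0.008
top 121 156
side 166 66
```

View pics/l2.png

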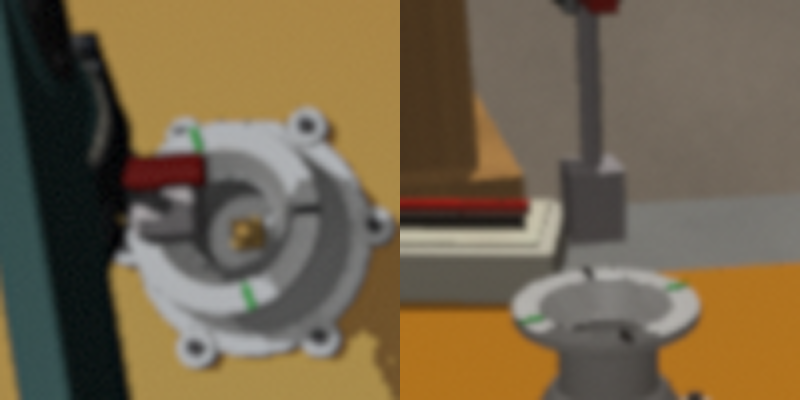

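The key hangs about 21 mm beyond the bore in y. The bar's near end is at top crop (205,170) and the block at side crop (593,200). I correct by -0.42 and measure the bar end against its prediction.

```bash
python3 -m creep '[{"translation":[-0.2,0,0],"dr":[0,0,0],"jaw":10},{"translation":[-0.22,0.01,0],"dr":[0,0,0],"jaw":10},{"translation":[0,0,0],"dr":[0,0,0],"jaw":10},{"translation":[0,0,0],"dr":[0,0,0],"jaw":10}]' >/dev/null
python3 - <<'E'
from h import *
go([.542,.192,.25],95.5)
s=monitor.get_state();q=s["ee_rot"];R=Ro.from_quat([q[1],q[2],q[3],q[0]]).as_matrix()
c=optics.read_camera("top");d=optics.read_camera("side")
m=bar(c,"r",proj(c,s["eef_pos"]+R@np.array([-.04,0,-.03])));print("top mask",np.round(m[:3],1),m[3])
for z in(-.03,-.008): print([proj(c,s["eef_pos"]+R@np.array([-.05,y,z])).round(1).tolist() for y in(-.009,.009)])
for n,k,P in(("top",c,[.542,.192,.2]),("side",d,[.542,.192,.2])):
    u,v=proj(k,P).astype(int);a=cv2.resize(k["color"][v-50:v+50,u-50:u+50,::-1],(400,400),interpolation=cv2.INTER_CUBIC)
    I=a if n=="top" else np.hstack([I,a])
    # predicted key axis at block bottom, drawn as block corners
    off=0 if n=="top" else 400
    for a_ in(-.018,.018):
        for b_ in(-.018,.018):
            for z in(.146,.098):
                p=(proj(k,s["eef_pos"]+R@np.array([a_,b_,z]))-[u-50,v-50]+.5)*4
                if 0<p[0]<400 and 0<p[1]<400: cv2.circle(I,(int(p[0]+off),int(p[1])),2,(255,0,255),-1)
cv2.imwrite("pics/l3.png",I)
E
```

```text
t 8.53 tcp [0.5418 0.1924 0.3179] yaw 95.44 tilt [0.     0.0004] F [ 1.1  0.3 -3.5] M [-0.01  0.03  0.  ] w 17.1 gf 59.2 j6 0.13
units [-0.009  0.003  1.358] drz -0.011
top mask [[171.2 197.6]
 [180.2 196.5]
 [161.7 198.7]] 123
[[180.5, 199.9], [180.0, 191.7]]
[[182.2, 201.3], [181.8, 193.3]]
```

View pics/l3.png

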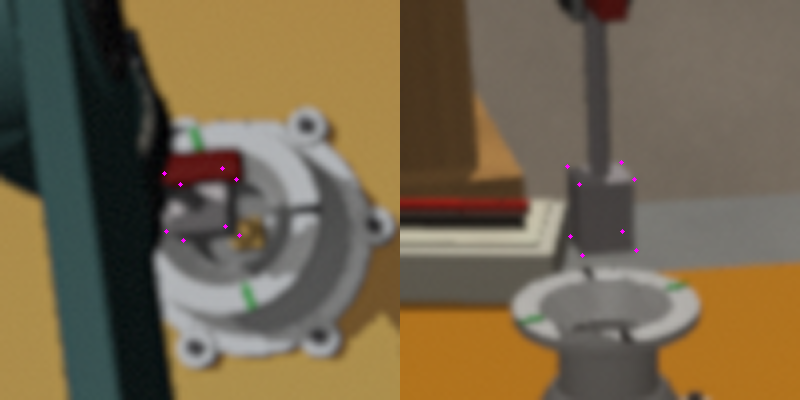

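Predicted block corners land on the block in both views within about 1.5 px, suggesting the key sits 1–2 mm to +y. I shift -1.5 mm and lower to just above the stem tip.

```bash
python3 -m creep '[{"translation":[-0.03,0.0,0.2],"dr":[0,0,0],"jaw":10},{"translation":[0,0,0.3],"dr":[0,0,0],"jaw":10},{"translation":[0,0,0.3],"dr":[0,0,0],"jaw":10},{"translation":[0,0,0.3],"dr":[0,0,0],"jaw":10},{"translation":[0,0,0.2],"dr":[0,0,0],"jaw":10},{"translation":[0,0,0],"dr":[0,0,0],"jaw":10}]'
python3 -c "
from h import *
go([.542,.191,.207],95.5)"
```

```text
t: 9.38
eef_pos: [0.5413, 0.191, 0.2517]
ee_rot: [-0.001, 0.672, 0.74, -0.001]
contact_force: [0.4, -0.6, -3.2]
grip_width: 0.0171
grip_force: 59.1
t 9.38 tcp [0.5413 0.191  0.2517] yaw 95.48 tilt [-0.0021 -0.0004] F [ 0.4 -0.6 -3.2] M [-0.03  0.01 -0.01] w 17.1 gf 59.1 j6 0.12
units [-0.001  0.017  0.894] drz -0.004
```

```bash
python3 -m creep '[{"translation":[0,0.015,0.25],"dr":[0,0,0],"jaw":10},{"translation":[0,0,0.25],"dr":[0,0,0],"jaw":10},{"translation":[0,0,0.2],"dr":[0,0,0],"jaw":10},{"translation":[0,0,0.2],"dr":[0,0,0],"jaw":10},{"translation":[0,0,0],"dr":[0,0,0],"jaw":10}]'
python3 -m creep '[{"translation":[0,0,0.08],"dr":[0,0,0],"jaw":10},{"translation":[0,0,0.08],"dr":[0,0,0],"jaw":10},{"translation":[0,0,0.08],"dr":[0,0,0],"jaw":10},{"translation":[0,0,0],"dr":[0,0,0],"jaw":10}]'
python3 -c "
from h import *
go([.542,.191,.161],95.5)"
```

```text
t: 10.0
eef_pos: [0.5419, 0.1911, 0.2067]
ee_rot: [-0.001, 0.672, 0.74, -0.001]
contact_force: [0.2, -1.1, -4.5]
grip_width: 0.0171
grip_force: 59.1
t: 10.5
eef_pos: [0.5423, 0.1911, 0.1955]
ee_rot: [-0.0, 0.672, 0.74, -0.0]
contact_force: [-0.2, 0.0, -3.9]
grip_width: 0.0168
grip_force: 59.1
t 10.5 tcp [0.5423 0.1911 0.1955] yaw 95.48 tilt [-0.0008 -0.0001] F [-0.2  0.  -3.9] M [ 0.01 -0.02 -0.02] w 16.8 gf 59.1 j6 0.12
units [-0.002 -0.007  0.69 ] drz -0.004
```

```bash
python3 -m creep '[{"translation":[0,0,0.07],"dr":[0,0,0],"jaw":10},{"translation":[0,0,0.07],"dr":[0,0,0],"jaw":10},{"translation":[0,0,0],"dr":[0,0,0],"jaw":10}]'
python3 -m creep '[{"translation":[0,0,0.07],"dr":[0,0,0],"jaw":10},{"translation":[0,0,0.07],"dr":[0,0,0],"jaw":10},{"translation":[0,0,0],"dr":[0,0,0],"jaw":10}]'
python3 -c "
from h import *
go([.542,.191,.161],95.5)"
```

```text
t: 10.88
eef_pos: [0.5424, 0.1911, 0.1884]
ee_rot: [-0.0, 0.672, 0.74, -0.0]
contact_force: [0.1, 0.1, -3.2]
grip_width: 0.0172
grip_force: 59.1
t: 11.25
eef_pos: [0.5423, 0.1911, 0.1814]
ee_rot: [-0.0, 0.672, 0.74, -0.0]
contact_force: [-0.7, -0.3, -4.0]
grip_width: 0.0174
grip_force: 59.1
t 11.25 tcp [0.5423 0.1911 0.1814] yaw 95.48 tilt [-0.0008 -0.0001] F [-0.7 -0.3 -4. ] M [ 0.02 -0.04 -0.01] w 17.4 gf 59.1 j6 0.12
units [-0.002 -0.007  0.408] drz -0.004
```

No contact with the socket's mouth already below the cone: the key is on the stem. Going the rest of the way.

```bash
python3 -m creep '[{"translation":[0,0,0.1],"dr":[0,0,0],"jaw":10},{"translation":[0,0,0.1],"dr":[0,0,0],"jaw":10},{"translation":[0,0,0.1],"dr":[0,0,0],"jaw":10},{"translation":[0,0,0.06],"dr":[0,0,0],"jaw":10},{"translation":[0,0,0],"dr":[0,0,0],"jaw":10}]'
python3 -m creep '[{"translation":[0,0,0.04],"dr":[0,0,0],"jaw":10},{"translation":[0,0,0.03],"dr":[0,0,0],"jaw":10},{"translation":[0,0,0],"dr":[0,0,0],"jaw":10}]'
python3 -c "
from h import *
go([.542,.191,.161],95.5)"
```

```text
t: 11.88
eef_pos: [0.5424, 0.1912, 0.1634]
ee_rot: [-0.0, 0.672, 0.74, -0.0]
contact_force: [-0.4, 1.2, -3.8]
grip_width: 0.017
grip_force: 59.2
t: 12.25
eef_pos: [0.5429, 0.1913, 0.1606]
ee_rot: [0.0, 0.672, 0.74, 0.0]
contact_force: [-0.6, 0.0, -1.8]
grip_width: 0.017
grip_force: 59.5
t 12.25 tcp [0.5429 0.1913 0.1606] yaw 95.48 tilt [0.0006 0.0002] F [-0.6  0.  -1.8] M [-0.02  0.    0.06] w 17.0 gf 59.5 j6 0.12
units [-0.004 -0.018 -0.008] drz -0.004
```

Seated: the force went from -3.8 to -1.8 N at the expected height. Turning clockwise (+z about the tool).

```bash
python3 -m creep '[{"translation":[0,0,0],"dr":[0,0,0.8],"jaw":10},{"translation":[0,0,0],"dr":[0,0,0.8],"jaw":10},{"translation":[0,0,0],"dr":[0,0,0.8],"jaw":10},{"translation":[0,0,0],"dr":[0,0,0.8],"jaw":10},{"translation":[0,0,0],"dr":[0,0,0.8],"jaw":10},{"translation":[0,0,0],"dr":[0,0,0.8],"jaw":10},{"translation":[0,0,0],"dr":[0,0,0.8],"jaw":10},{"translation":[0,0,0],"dr":[0,0,0],"jaw":10}]'
python3 -c "
from h import *
go([.542,.191,.161],20.7)"
```

```text
t: 13.25
eef_pos: [0.5434, 0.1916, 0.1606]
ee_rot: [0.0, 0.831, 0.556, 0.001]
contact_force: [0.6, 1.1, -3.3]
grip_width: 0.0169
grip_force: 59.3
t 13.25 tcp [0.5434 0.1916 0.1606] yaw 67.52 tilt [0.0015 0.0008] F [ 0.6  1.1 -3.3] M [ 0.35 -0.38  0.03] w 16.9 gf 59.3 j6 0.61
units [-0.021 -0.021 -0.008] drz 9.363
```

```bash
python3 -m creep '[{"translation":[0,0,0],"dr":[0,0,0.8],"jaw":10},{"translation":[0,0,0],"dr":[0,0,0.8],"jaw":10},{"translation":[0,0,0],"dr":[0,0,0.8],"jaw":10},{"translation":[0,0,0],"dr":[0,0,0.8],"jaw":10},{"translation":[0,0,0],"dr":[0,0,0.8],"jaw":10},{"translation":[0,0,0],"dr":[0,0,0.8],"jaw":10},{"translation":[0,0,0],"dr":[0,0,0],"jaw":10}]'
python3 -c "
from h import *
go([.542,.191,.161],20.7)"
```

```text
t: 14.12
eef_pos: [0.5433, 0.1913, 0.1606]
ee_rot: [0.0, 0.929, 0.371, 0.001]
contact_force: [1.3, 0.7, -2.7]
grip_width: 0.017
grip_force: 59.3
t 14.12 tcp [0.5433 0.1913 0.1606] yaw 43.59 tilt [0.0013 0.0004] F [ 1.3  0.7 -2.7] M [ 0.22 -0.46  0.02] w 17.0 gf 59.3 j6 1.03
units [-0.023 -0.013 -0.008] drz 4.577
```

```bash
python3 -m creep '[{"translation":[0,0,0],"dr":[0,0,0.8],"jaw":10},{"translation":[0,0,0],"dr":[0,0,0.8],"jaw":10},{"translation":[0,0,0],"dr":[0,0,0.8],"jaw":10},{"translation":[0,0,0],"dr":[0,0,0.8],"jaw":10},{"translation":[0,0,0],"dr":[0,0,0.8],"jaw":10},{"translation":[0,0,0],"dr":[0,0,0.6],"jaw":10},{"translation":[0,0,0],"dr":[0,0,0],"jaw":10},{"translation":[0,0,0],"dr":[0,0,0],"jaw":10}]'
python3 - <<'E'
from h import *
go([.542,.191,.161],20.7)
for n in("top","side"):
    k=optics.read_camera(n)
    u,v=proj(k,[.542,.192,.16]).astype(int);a=cv2.resize(k["color"][v-50:v+50,u-50:u+50,::-1],(400,400),interpolation=cv2.INTER_CUBIC)
    I=a if n=="top" else np.hstack([I,a])
cv2.imwrite("pics/l4.png",I)
E
```

```text
t: 15.12
eef_pos: [0.5432, 0.1912, 0.1606]
ee_rot: [0.0, 0.984, 0.179, 0.001]
contact_force: [0.8, -0.8, -1.5]
grip_width: 0.0169
grip_force: 59.5
t 15.12 tcp [0.5432 0.1912 0.1606] yaw 20.6 tilt [0.0011 0.0001] F [ 0.8 -0.8 -1.5] M [-0.05 -0.55  0.09] w 16.9 gf 59.5 j6 1.43
units [-0.023 -0.005 -0.008] drz -0.021
```

View pics/l4.png

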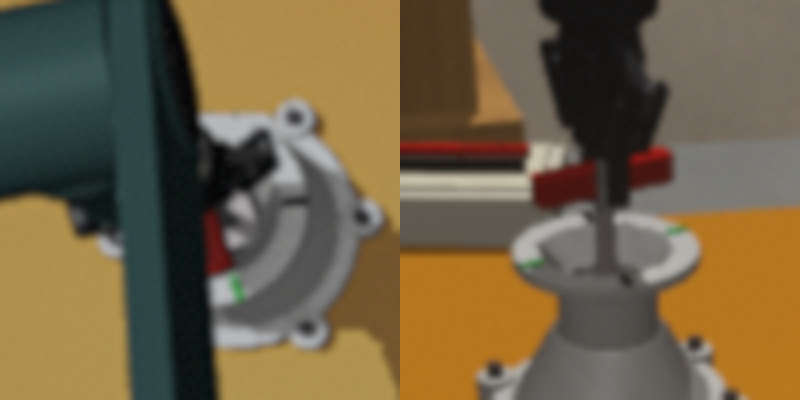

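Bar in line with the green marks in both views: side crop bar (535,190)–(670,160), green marks at (530,264) and (677,230). I press lightly to confirm it is seated, then release and rise.

```bash
python3 -m creep '[{"translation":[0,0,0.02],"dr":[0,0,0],"jaw":10},{"translation":[0,0,0.02],"dr":[0,0,0],"jaw":10},{"translation":[0,0,0],"dr":[0,0,0],"jaw":10}]'
python3 -m creep '[{"translation":[0,0,0],"dr":[0,0,0],"jaw":24},{"translation":[0,0,0],"dr":[0,0,0],"jaw":36},{"translation":[0,0,0],"dr":[0,0,0],"jaw":50},{"translation":[0,0,0],"dr":[0,0,0],"jaw":50},{"translation":[0,0,0],"dr":[0,0,0],"jaw":50}]'
python3 -c "
from h import *
go([.542,.191,.161],20.7)"
```

```text
t: 15.6
eef_pos: [0.5438, 0.1915, 0.1605]
ee_rot: [-0.0, 0.984, 0.178, 0.002]
contact_force: [0.9, -0.5, 12.3]
grip_width: 0.0174
grip_force: 61.6
t: 16.23
eef_pos: [0.5425, 0.1912, 0.1582]
ee_rot: [-0.0, 0.984, 0.178, -0.0]
contact_force: [0.1, 0.4, -0.5]
grip_width: 0.0501
grip_force: 0.0
t 16.23 tcp [0.5425 0.1912 0.1582] yaw 20.48 tilt [-0.0004  0.    ] F [ 0.1  0.4 -0.5] M [0.   0.01 0.04] w 50.1 gf 0.0 j6 1.43
units [-0.011 -0.    -0.056] drz -0.043
```

```bash
python3 -m creep '[{"translation":[0,0,-0.3],"dr":[0,0,0],"jaw":50},{"translation":[0,0,-0.5],"dr":[0,0,0],"jaw":50},{"translation":[0,0,-0.6],"dr":[0,0,0],"jaw":50},{"translation":[0,0,-0.6],"dr":[0,0,0],"jaw":50},{"translation":[0,0.5,0],"dr":[0,0,0],"jaw":50},{"translation":[0,0.9,0],"dr":[0,0,0],"jaw":50},{"translation":[0,0.9,0],"dr":[0,0,0],"jaw":50},{"translation":[0,0.9,0],"dr":[0,0,0],"jaw":50}]'>/dev/null
python3 -m creep '[{"translation":[0,0.5,0],"dr":[0,0,0],"jaw":50},{"translation":[0,0,0],"dr":[0,0,0],"jaw":50},{"translation":[0,0,0],"dr":[0,0,0],"jaw":50}]'
python3 - <<'E'
from h import *
p=[]
for n in("top","side"):
    k=optics.read_camera(n);m=bar(k,"r",proj(k,[.543,.192,.18]));p.append((k,m));print(np.round(m[:3],1),m[3])
    u,v=proj(k,[.542,.192,.16]).astype(int);a=cv2.resize(k["color"][v-50:v+50,u-50:u+50,::-1],(400,400),interpolation=cv2.INTER_CUBIC)
    I=a if n=="top" else np.hstack([I,a])
(T,t),(S,s)=p
print(tri(ray(T,*t[0]),ray(S,*s[0])))
E_=[plane(T,*t[i],.191) for i in(1,2)];d=E_[1]-E_[0];print(E_,np.degrees(np.arctan2(d[1],d[0])))
E_=[plane(S,*s[i],.185) for i in(1,2)];d=E_[1]-E_[0];print(np.degrees(np.arctan2(d[1],d[0])))
b=[bar(k,"b",g)[0] for k,g in((T,(350,237)),(S,(211,236)))];print("blue",tri(ray(T,*b[0]),ray(S,*b[1])))
cv2.imwrite("pics/l5.png",I)
E
```

```text
t: 17.6
eef_pos: [0.6071, 0.0185, 0.2589]
ee_rot: [-0.0, 0.984, 0.178, 0.0]
contact_force: [-0.2, 0.0, -0.1]
grip_width: 0.0497
grip_force: 0.0
[[168.2 197.1]
 [166.9 188.9]
 [170.  208.8]] 92
[[216.  123.6]
 [233.2 119.7]
 [199.6 127.3]] 286
(array([0.55592872, 0.20568697, 0.17601098]), np.float64(0.026048639617932322))
[array([0.58777724, 0.20613579, 0.191     ]), array([0.53722228, 0.19604312, 0.191     ])] -168.71003403651966
-156.98072933018398
blue (array([ 0.4739087 , -0.25384244,  0.16329329]), np.float64(0.0006524159773384944))
```

View pics/l5.png

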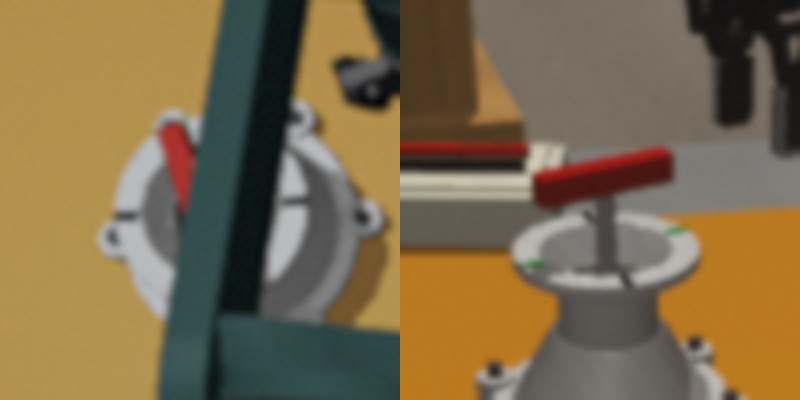

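The key stands upright on the stem, with the bar at side crop (535,190)–(670,160). It lines up with the green marks and sits at 0.176 high. The arm is clear and the blue key is unmoved. Handing in.

```bash
python3 -c "
from cell import bot
print(bot.hand_in())"
```

```text
the job is handed in; nothing more can be done
None
```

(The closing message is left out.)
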